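# Lock a spindle: line up its flats with the sliding lock fork

### The job

Lock the spindle on the green spindle stand. Turn the upright shaft by its two flats until they line up with the slot of the sliding lock fork, with the fork still drawn back; then slide the fork by its black handle fully home over the flats, and let go.

Things in the scene. Friction and masses are not known exactly. Their poses are not given: they have to be found in the camera images.
- stand: Green spindle stand, base 240 x 110 mm, fixed to the bench; origin on the bench, on the shaft's axis; x points from the fork's handle to the shaft, along the slot; z up. Round housing under the flats: 92 mm across at the foot, 46 mm high. The loose green bearing block with a plain round shaft and no fork is not part of the job.
- shaft_flats (a point): Upright steel shaft with two flats over its top 60 mm: from above a bar 36 x 16 mm, gripped across the 16 mm. Point on its axis at grip height, 17 mm below its top, 98 mm above the bench. x level, along the 36 mm, parallel to the flats (both ends alike); y across the 16 mm; z up. It turns either way about z with light friction (0.1 N m), no stop within a full turn, and stays where left.
- fork_handle (a point): Black upright post on the lock fork, 18 mm across, 40 mm tall. Point on its axis, 18 mm below its top, 89 mm above the bench. x along the slide and the slot, towards the shaft's axis: 120-135 mm off at the start, 75 mm at home. Fork: steel plate 48 mm wide, top 67 mm above the bench, prong tips 90 mm ahead of the post, slot 24 mm wide. Flats over 13 degrees askew block it.
- fork (a joint): How far the flat steel fork is slid towards the shaft, in m: 0 fully drawn back (it starts within 15 mm of that), 0.060 fully home against its stop. About 2 N of friction; it stays where it is left. It runs between two low steel rails, tops 65 mm above the bench.

How it is judged:
On the way, in this order (a step that is already met when the one before it is completed fails the run):
1. the shaft's flats are lined up with the fork's slot to within 10 degrees while the fork is still drawn back (slid less than 25 mm) (angle between the x axis of shaft_flats and the x axis of fork_handle, either way round below 0.1745 rad and value of joint fork below 0.025 m), for 0.2 s.
2. the fork is slid home over the flats (at least 50 of its 60 mm) (value of joint fork above 0.05 m), for 0.2 s.
At the end, for the whole second after the job is handed in: The fork is slid home (at least 50 of its 60 mm) over the shaft's flats, which lie along its slot to within 10 degrees; the fork is at rest (angle between the x axis of shaft_flats and the x axis of fork_handle, either way round below 0.1745 rad and value of joint fork above 0.05 m and velocity of joint fork between -0.01 and 0.01 m/s); the robot touches nothing.
It also fails if it takes over 45 s, if anything falls off the work surface, if the arm or the gripper's body presses on something with over 40 N, if the wrist force passes 120 N, or if a joint passes its speed limit or range.

### The arm

A 7-joint arm with a two-finger parallel gripper is mounted at the origin on the work surface. World frame = base frame: x ahead of the robot, y to its left, z up, the work surface at z = 0. Lengths are in m, angles in rad, forces in N, time in s.
With the tool pointing down it reaches from about 0.35 to 0.9 m from the base axis. Payload 19.9 kg.
Tool frame: the origin (TCP) lies between the finger pads; the fingertips stand 19 mm ahead of it and the grasp point (between the pads) is the TCP; z points along the fingers, y is the line along which they close (so a half turn about z gives the same grasp; the last joint's range is limited). The gripper opens to 94 mm and grips with 3 to 60 N. Pads are 16 mm wide; open, the fingers measure 119 mm over their backs; the gripper's body (75 mm by 177 mm) begins 78 mm behind the grasp point.
Start: joints at [-1.298, 0.417, -0.01, 1.614, 0.005, 1.111, -0.053], TCP at [0.193, 0.594, 0.195] pointing down, gripper open.
Joint ranges: [-2.81, 2.81], [-0.39, 2.02], [-1.27, 1.25], [0.06, 2.57], [-1.19, 4.33], [0.19, 2], [-2.82, 2.82]. Speed limits (rad/s): [1.89, 1.89, 2.39, 2.39, 3.01, 3.01, 3.01].

### API

Orientations are given as a 3x3 rotation matrix whose columns are the frame's x, y, z axes.
In Python, from rig import robot gives the robot as it stands. Calls block until the motion is done:
- robot.move_ptp(position, orientation): joint-space move of the TCP to a pose.
- robot.move_linear(position, velocity=0.15, frame=None, threshold=None): straight line of the TCP; frame=None keeps the orientation; velocity is the mean speed in m/s. With threshold (N) it stops when the force on the tool has changed by that much, and returns True; else False.
- robot.goto_joints(angles): joint-space move.
- robot.gripper_to(opening): finger opening in m; the grip force is fixed at half the most; returns when the fingers have stopped.
- robot.pause(seconds).
- robot.ik(position, orientation): joint angles nearest the present ones, or None.
- robot.get_state(): the state.
- robot.grab_frame(name): name is "side" or "top"; returns the picture (384x512x3 uint8, red, green, blue); there is no depth.
- robot.camera_info(name): a dict with "fx", "fy", "cx", "cy" (pixels), "rvec" (rotation vector, rad) and "tvec" (3), from world to camera coordinates, as OpenCV has them. Camera axes: x right, y down, z forward; pixel columns grow to the right and rows downward; lengths in m; the calibration is good to about 2 mm. A picture is of the moment at which its call begins. camera_info takes no time and is no camera call.
A pose or a line that the arm cannot do raises robot.PlanningError and nothing moves.
- robot.sign_off(): hands the job in; it is judged then, once.
The state is a dict: "time": time; "qpos": joint angles; "joint_vel": joint speeds; "effort": joint torques, N m; "ee_pos": TCP position; "tool_rot": TCP orientation; "force": force on the tool from outside, world axes, zero at the start; "moment": the same for the moment, N m; "opening": finger opening in m; "grasp_force": force on a finger pad.
Only numpy, scipy, OpenCV 4.12 (cv2) and the standard library are available. Lean on these libraries where they do the work, as an engineer would, in place of code of your own. Each camera call takes 0.05 s, during which the arm holds its last target. There are 200 camera calls.

## Working session

There is one attempt and no reset: what is moved stays moved. The work goes in short steps, each a Python script; the robot and the scene stay as the last script left them, time stands still between calls to the robot, and variables do not carry over. Pictures are saved under pics/ and viewed, at most 10 in all, crops included, and the job is handed in when it is done.

```bash
mkdir -p pics
cat > h.py <<'E'
import numpy as np, cv2
from rig import robot
def cam(n):
    c=robot.camera_info(n);K=np.array([[c['fx'],0,c['cx']],[0,c['fy'],c['cy']],[0,0,1.]])
    return K,np.array(c['rvec'],float),np.array(c['tvec'],float)
def back(n,uv,z):
    K,r,t=cam(n);R=cv2.Rodrigues(r)[0];o=-R.T@t
    d=R.T@np.linalg.inv(K)@np.array([uv[0],uv[1],1.]);return o+d*(z-o[2])/d[2]
def proj(n,p):
    K,r,t=cam(n);return cv2.projectPoints(np.array(p,float).reshape(-1,1,3),r,t,K,None)[0].reshape(-1,2)
def down(a): # tool z down, tool y (closing) at angle a
    y=np.array([np.cos(a),np.sin(a),0]);z=np.array([0,0,-1.]);return np.c_[np.cross(y,z),y,z]
def snap(n,f):
    i=robot.grab_frame(n)[:,:,::-1].copy();cv2.imwrite('pics/'+f,i);return i
E
python3 - <<'E'
from h import *
for n in('top','side'):
    i=snap(n,n+'0.png'); K,r,t=cam(n);print(n,K[0,0],-cv2.Rodrigues(r)[0].T@t)
s=robot.get_state();print(s['tool_rot'],s['time'])
E
```

```text
top 347.60701883870297 [0.5251483  0.06113963 0.71803632]
side 444.02351292593664 [0.25369297 0.47846545 0.42586894]
[[-9.51153595e-01  3.08717948e-01 -2.59933277e-04]
 [ 3.08718052e-01  9.51153089e-01 -9.82330004e-04]
 [-5.60265639e-05 -1.01459281e-03 -9.99999484e-01]] 0.1
```

View pics/top0.png

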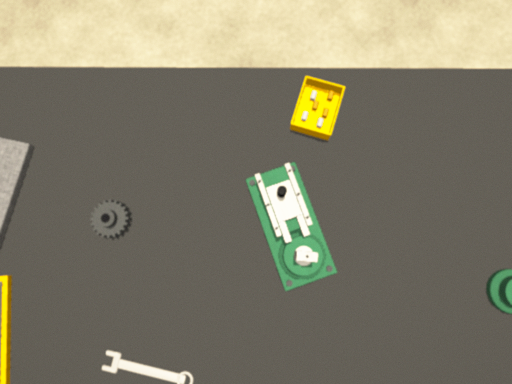

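View pics/side0.png

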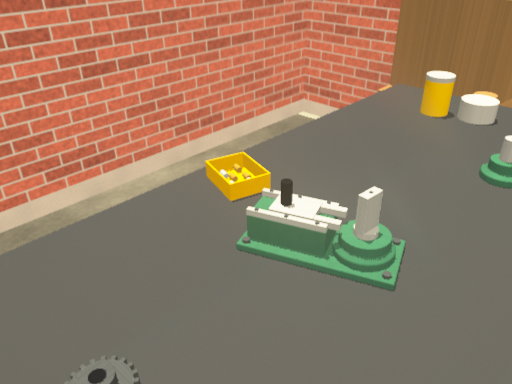

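The top view shows the stand around (290,225), the black handle top at about (282,191) and the shaft top at about (307,257). I'll zoom in on both views.

Run:
```python
import cv2
a=cv2.imread('pics/top0.png')[155:295,240:345];b=cv2.imread('pics/side0.png')[165:285,230:410]
a=cv2.resize(a,None,fx=4.2,fy=4.2,interpolation=cv2.INTER_CUBIC);cv2.imwrite('pics/c1.png',a)
```

```text
(no output)
```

View pics/c1.png

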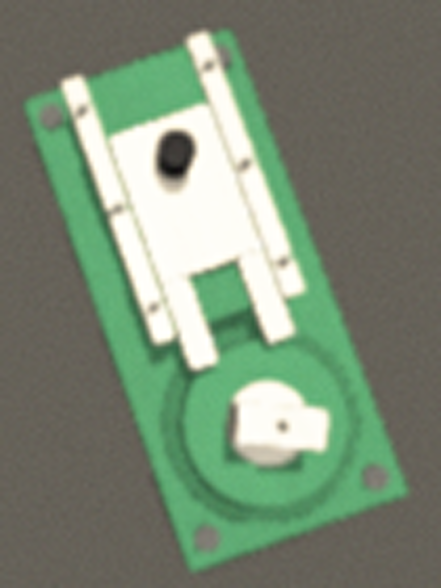

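The crop shows the shaft's centre dot at crop (283,427) with the bar lying nearly along image x, the post top at (178,143), and rail/prong edges along (170,466). I'll backproject these and check the model by overlaying it.

Run:
```python
from h import *
f=lambda x,y:(240+x/4.2-.4,155+y/4.2-.4)
ax=back('top',f(283,427),.115);hd=back('top',f(177,143),.107)
d=[]
for p,q,z in [((26,100),(192,570),.01),((233,30),(408,492),.01),((62,82),(150,340),.065),((212,35),(304,288),.065)]:
    v=back('top',f(*q),z)-back('top',f(*p),z);d.append(np.degrees(np.arctan2(v[1],v[0])))
v=ax-hd;print('axis',ax,'handle',hd,np.hypot(*v[:2]),np.degrees(np.arctan2(v[1],v[0])),d)
e=back('top',f(328,429),.115)-ax;print('bar',np.degrees(np.arctan2(e[1],e[0])),np.hypot(*e[:2]))
np.save('m.npy',np.r_[ax[:2],hd[:2]])
out=[]
bar0=np.arctan2(e[1],e[0])
for n,(x0,y0,x1,y1) in dict(top=(270,215,350,295),side=(320,170,410,260)).items():
    im=cv2.imread(f'pics/{n}0.png')[y0:y1,x0:x1];im=cv2.resize(im,(400,400),interpolation=cv2.INTER_CUBIC)
    s=np.array([400/(x1-x0),400/(y1-y0)])
    u=np.array([np.cos(bar0),np.sin(bar0)]);w=np.array([-u[1],u[0]])
    for z in(.115,.055):
        P=[np.r_[ax[:2]+a*.018*u+b*.008*w,z] for a,b in((1,1),(1,-1),(-1,-1),(-1,1))]
        q=((proj(n,P)-[x0,y0]+.5)*s).astype(int);cv2.polylines(im,[q],True,(0,0,255),1)
    out.append(im)
cv2.imwrite('pics/o1.png',np.hstack(out))
```

```text
axis [ 0.51371606 -0.00481286  0.115     ] handle [0.63114549 0.03880899 0.107     ] 0.12526986166272913 -159.6213314149884 [np.float64(-159.46708217530374), np.float64(-159.58059558618154), np.float64(-160.32546603223096), np.float64(-160.19474098771497)]
bar -91.34879453159273 0.018140042201222176
```

View pics/o1.png

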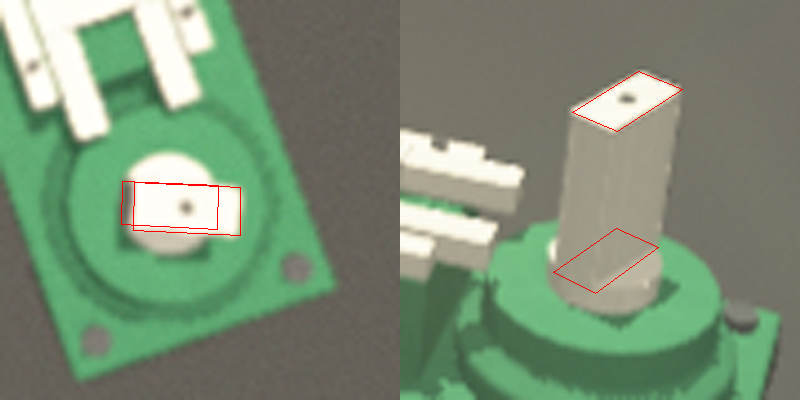

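The overlay matches both views: bar at −91.3°, slot at −159.7° (equivalent to 20.3°). The flats need a turn of −68.4°. I'll check reach first, then grip and turn.

```bash
cat > t.py <<'E'
from h import *
m=np.load('m.npy');ax=m[:2]
c0,c1=np.radians(-1.35),np.radians(-1.35-68.4)
best=None
for k in(0,np.pi,-np.pi):
    q0=robot.ik(np.r_[ax,.098],down(c0+k));q1=robot.ik(np.r_[ax,.098],down(c1+k))
    if q0 is None or q1 is None: print(k,q0 is None,q1 is None);continue
    print(k,np.round(q0,2),np.round(q1,2))
    s=max(abs(q0[6]),abs(q1[6]))
    if best is None or s<best[0]:best=(s,k)
k=best[1]
robot.move_ptp(np.r_[ax,.20],down(c0+k))
robot.move_linear(np.r_[ax,.098],velocity=.1,threshold=15)
print(robot.get_state()['ee_pos'])
robot.gripper_to(0.0)
s=robot.get_state();print(s['opening'],s['grasp_force'],s['force'],s['moment'],s['time'])
for f in np.linspace(0,1,7)[1:]:
    robot.move_ptp(np.r_[ax,.098],down(c0+k+f*(c1-c0)))
s=robot.get_state();print(s['force'],s['moment'],s['ee_pos'],s['time'],s['opening'])
robot.gripper_to(.06)
robot.move_linear(np.r_[ax,.20])
# step to the side of the view
s=robot.get_state();print(s['time'])
snap('top','top1.png');snap('side','side1.png')
a=cv2.imread('pics/top1.png')[155:295,240:345];b=cv2.imread('pics/side1.png')[165:285,230:410]
cv2.imwrite('pics/c2.png',np.hstack([cv2.resize(a,(315,420)),cv2.resize(b,(480,420))]))
E
python3 t.py
```

```text
0 [-0.58  0.4   0.64  1.99 -0.32  0.85  0.22] [-0.68  0.44  0.78  2.   -0.41  0.86 -0.89]
3.141592653589793 [-0.88  0.58  1.09  2.   -0.64  0.95 -2.63] [-0.43  0.37  0.45  1.99 -0.22  0.83  2.07]
-3.141592653589793 [-0.88  0.58  1.09  2.   -0.64  0.95 -2.63] [-0.43  0.37  0.45  1.99 -0.22  0.83  2.07]
[ 0.51406262 -0.00479391  0.09850578]
0.01557095531241184 29.753233194351196 [ 2.87803286  0.58519144 -3.32278418] [-0.08101528 -0.69375661 -0.04520672] 4.8667
[-2.20014286  2.73511799  5.42419971] [ 0.82660749  0.65151736 -0.05281964] [ 0.51352055 -0.00450993  0.09795524] 6.6167 0.015066921312942481
8.2833
```

View pics/c2.png

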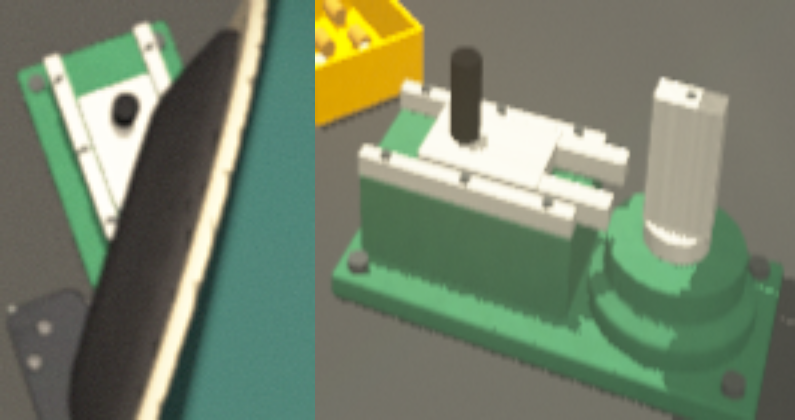

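The side view shows the bar on top (crop (655–728, 80–108)) pointing along the slot and the fork still drawn back. Next I'll grip the post and slide it home.

```bash
cat > f.py <<'E'
from h import *
m=np.load('m.npy');ax,hd=m[:2],m[2:]
th=np.radians(-159.7);u=np.array([np.cos(th),np.sin(th)])
R=down(np.radians(-69.75))
h=ax-u*np.dot(ax-hd,u)
robot.move_ptp(np.r_[h,.20],R)
robot.move_linear(np.r_[h,.092],velocity=.1,threshold=15)
robot.gripper_to(0.0)
s=robot.get_state();print(s['opening'],s['ee_pos'],s['time'])
hit=robot.move_linear(np.r_[ax-u*.072,.092],velocity=.04,threshold=20)
s=robot.get_state();print(hit,np.dot(ax-s['ee_pos'][:2],u),s['force'],s['time'])
robot.gripper_to(.05)
robot.move_linear(np.r_[robot.get_state()['ee_pos'][:2],.20])
robot.move_ptp([.45,.25,.25],R)
print(robot.get_state()['time'])
a=snap('top','top2.png')[155:295,240:345];b=snap('side','side2.png')[165:285,230:410]
cv2.imwrite('pics/c3.png',np.hstack([cv2.resize(a,(315,420)),cv2.resize(b,(480,420))]))
E
python3 f.py
```

```text
0.01597005351132447 [0.63091644 0.03960426 0.09193799] 10.95
True 0.07665392922856715 [ 5.24136206  0.63653563 -1.84335357] 12.1083
14.7333
```

View pics/c3.png

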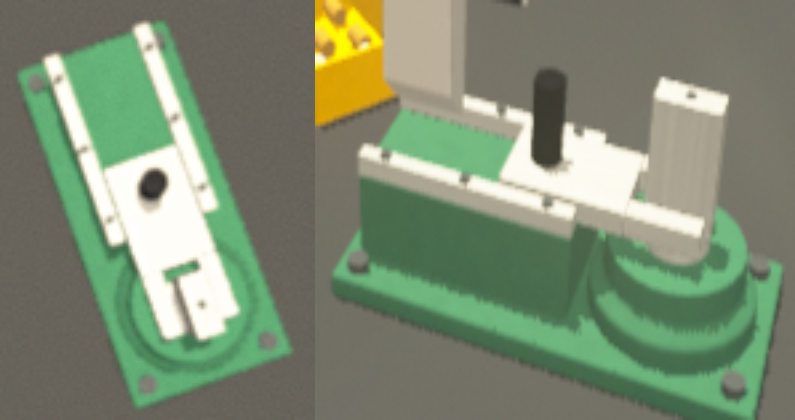

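The fork looks fully home, with the prongs either side of the flats: post at crop (153,183), shaft dot at (202,304). One last overlay at the slot angle will check the distance and alignment.

Run:
```python
from h import *
m=np.load('m.npy');ax=m[:2]
f=lambda x,y:(240+x/3-.4,155+y/3-.4)
print(np.linalg.norm(back('top',f(202,304),.115)[:2]-back('top',f(153,181),.107)[:2]))
out=[]
for n,(x0,y0,x1,y1) in dict(top=(270,215,350,295),side=(320,170,410,260)).items():
    im=cv2.resize(cv2.imread(f'pics/{n}2.png')[y0:y1,x0:x1],(400,400),interpolation=cv2.INTER_CUBIC)
    s=400/np.array([x1-x0,y1-y0])
    th=np.radians(20.3);u=np.array([np.cos(th),np.sin(th)]);w=np.array([-u[1],u[0]])
    P=[np.r_[ax+a*.018*u+b*.008*w,.115] for a,b in((1,1),(1,-1),(-1,-1),(-1,1))]
    cv2.polylines(im,[((proj(n,P)-[x0,y0]+.5)*s).astype(int)],True,(0,0,255),1);out.append(im)
cv2.imwrite('pics/o2.png',np.hstack(out))
```

```text
0.07542401718983299
```

View pics/o2.png

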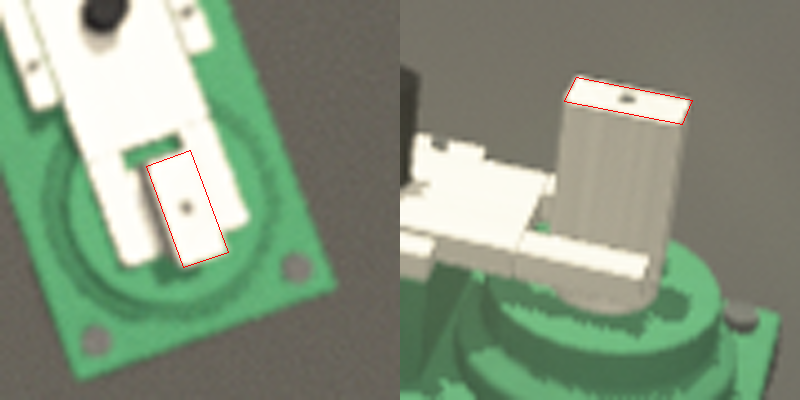

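The outline at the slot angle sits on the bar in both views, and the post is 75 mm from the shaft axis, which is fully home.

```bash
python3 -c "
from rig import robot
print(robot.sign_off())"
```

```text
the job is handed in; nothing more can be done
None
```

The job is handed in: the flats line up with the slot in both camera views, the post measures 75 mm from the shaft axis (fully home), and the gripper has let go and is clear; sign-off returned no verdict.

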